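Load a fresh blade canister into the dock's empty well

TASK

One well of the grey two-well dock still has a dark leftover plate in it: reach into the wells with empty fingertips and feel for the one whose bare bottom you can touch. Then take the fresh blade canister (yellow with a white cap), lower it into that empty well until it stands upright right on the bottom, and only then let go. Do not disturb the used canister with the red cap.

Things in the scene. Friction and masses are not known exactly. Their poses are not given: they have to be found in the camera images.
- left_well: left well (+y end) of the grey two-well dock, which is fixed, 92 x 174 mm, 36 mm high. The well is an open square pocket, 72 x 72 mm inside, 28 mm deep, black bottom, walls 10 mm thick. Origin: centre of the bare bottom, 8 mm above the table, 28 mm below the rim; z up, x and y along its sides. One of the two wells, either one, holds a leftover (see right well); the pose does not tell which.
- right_well: right well (-y end) of the same dock, same size and origin; centres 82 mm apart along y. The leftover, in one well or the other, is a loose dark square plate, 64 x 64 mm and 14 mm thick, lying on the bottom: there fingertips stop 14 mm above this origin, and a canister stands 14 mm too high. The other well is empty down to its origin.
- fresh_center (a point): fresh blade canister: yellow plastic cylinder standing upright, 42 mm across, 90 mm tall, round foot 54 mm across and 14 mm high, top 22 mm white; 0.13 to 0.25 kg. The point is its centre, 45 mm above its underside; z up. Grip it in its upper half to keep the fingers above the dock's rim (seated, this point is 17 mm above the rim).
- used_center (a point): used blade canister: yellow plastic cylinder standing upright, 42 mm across, 90 mm tall, round foot 54 mm across and 14 mm high, top 22 mm red; 0.13 to 0.25 kg. The point is its centre, 45 mm above its underside; z up. It, the fresh one and a blue-lidded glue jar (52 mm across, 75 mm high) stand in changing places, centres 100 mm or more apart.
Things that resemble listed ones, but are neither listed nor needed, are in the scene too. Leave any blue look-alike of the part that bears left_well alone. Leave any pink look-alike of the part that bears fresh_center alone.

How it is judged:
On the way, in this order (a step that is already met when the one before it is completed fails the run):
1. the fingertips touch the bare bottom of the empty well ((contact force between the fingers and left_well above 0.5 N or contact force between the fingers and right_well above 0.5 N)), for 0.02 s.
2. the fresh canister, still in the fingers, is lowered into a well to within 15 mm of the bottom (((horizontal distance between fresh_center and left_well below 0.02 m and z of fresh_center in the frame of left_well between 0.039 and 0.06 m) or (horizontal distance between fresh_center and right_well below 0.02 m and z of fresh_center in the frame of right_well between 0.039 and 0.06 m)) and contact force between the fingers and fresh above 0.5 N), for 0.04 s.
At the end, for the whole second after the job is handed in: The fresh canister stands released and at rest in the empty well: its underside within 6 mm of the well's bare bottom, its centre within 20 mm of the well's centre, upright within 10 degrees (((horizontal distance between fresh_center and left_well below 0.02 m and z of fresh_center in the frame of left_well between 0.039 and 0.051 m) or (horizontal distance between fresh_center and right_well below 0.02 m and z of fresh_center in the frame of right_well between 0.039 and 0.051 m)) and angle between fresh_center's own z axis and vertical below 0.17 rad and linear speed of fresh below 0.02 m/s and contact force between the fingers and fresh below 0.1 N); the robot touches nothing.
It fails at once if the used canister is shifted by more than 30 mm or tipped over (distance of used_center from where it was at the start of the episode above 0.03 m or angle between used_center's own z axis and vertical above 0.4 rad).
It also fails if it takes over 48 s, if anything falls off the work surface, if the arm or the gripper's body presses on something with over 40 N, if the wrist force passes 120 N, or if a joint passes its speed limit or range.

ROBOT

A 6-joint arm with a two-finger parallel gripper is mounted at the origin on the work surface. World frame = base frame: x ahead of the robot, y to its left, z up, the work surface at z = 0. Lengths are in m, angles in rad, forces in N, time in s.
With the tool pointing down it reaches from about 0.325 to 0.775 m from the base axis. Payload 9.3 kg.
Tool frame: the origin (TCP) lies between the finger pads; the fingertips stand 17 mm ahead of it and the grasp point (between the pads) lies 2 mm behind it; z points along the fingers, y is the line along which they close (so a half turn about z gives the same grasp; the last joint's range is limited). The gripper opens to 85 mm and grips with 20 to 120 N. Pads are 22 mm wide; open, the fingers measure 114 mm over their backs; the gripper's body (76 mm by 85 mm) begins 54 mm behind the grasp point. The pads swing forward as they close: fully open they stand 13 mm farther back than shut.
Start: joints at [0.951, 0.259, 0.021, 1.334, 0, 1.418], TCP at [0.248, 0.491, 0.248] pointing down, gripper open.
Joint ranges: [-3.04, 3.04], [-0.91, 1.82], [-1.04, 1.36], [-1.92, 1.95], [-1.52, 1.45], [-3.14, 3.14]. Speed limits (rad/s): [2.22, 2.22, 2.79, 3.14, 3.14, 3.14].

INTERFACE

Orientations are given as a unit quaternion [x, y, z, w].
In Python, from cell import ctrl gives the robot as it stands.
- The arm moves only by the shell command python3 -m pendant 'ROWS' [OPENING] [FORCE]. ROWS is JSON, a list that holds one entry, the list of rows, each a list of 6 numbers: the shift along the tool's x, y, z scaled (see below), then the turn, a rotation vector about the tool's x, y, z scaled (see below). A call has 1 to 10 rows; each row is the pose to reach, as a shift and turn from the pose commanded when the call began, along the tool's axes at that moment, turning the shorter way round; what a row does not reach only later rows make up. The controller multiplies each number of a shift by 200 mm and each number of a turn by pi rad. A row lasts 1/12 s, in which the tool goes at most 41.7 mm and 7.16 degrees, less where a joint would pass 70% of its speed; a pose out of reach is approached as far as the arm can. A call with a number of a shift or a turn outside -1 to 1 is refused whole. A call with a gripper value outside its range is refused whole. OPENING is the closure, from -1 (fully open) to 1 (shut), set as the call begins (- or left out, the last holds). The fingers move at their own pace and stop on an object; FORCE is the grip in N (left out, the last holds). Time passes only in rows, so rows that repeat a pose let the fingers close. It gives the time, the measured TCP pose, the force, the opening and the grip force at its end, in the units of the state.
- ctrl.read_state(): the state, without advancing time (a new reading comes with each control period).
- ctrl.read_camera(name): name is "scene" or "top"; returns the picture (420x560x3 uint8, blue, green, red); there is no depth.
- ctrl.get_calibration(name): a dict with "fx", "fy", "cx", "cy" (pixels), "position" and "attitude" of the camera in the world. Camera axes: x right, y down, z forward; pixel columns grow to the right and rows downward; lengths in m; the calibration is good to about 2 mm. A picture is of the moment at which its call begins. get_calibration takes no time and is no camera call.
- ctrl.sign_off(): hands the job in; it is judged then, once.
The state is a dict: "time_s": time; "q": joint angles; "qd": joint speeds; "joint_efforts": joint torques, N m; "eef_pos": TCP position; "orientation": TCP orientation; "contact_force": force on the tool from outside, world axes, zero at the start; "ft_torque": the same for the moment, N m; "gripper_width": opening from 0.0 (shut) to 1.0 (fully open); "gripper_force": force on a finger pad.
Only numpy, scipy, OpenCV 4.12 (cv2) and the standard library are available. Lean on these libraries where they do the work, as an engineer would, in place of code of your own. Each camera call takes 0.05 s, during which the arm holds its last target. There are 200 camera calls.

## Working session

There is one attempt and no reset: what is moved stays moved. The work goes in short steps, Python scripts to look and compute and a shell command to move; the robot and the scene stay as the last step left them, time stands still between calls to the robot, and variables do not carry over. Pictures are saved under pics/ and viewed, at most 10 in all, crops included, and the job is handed in when it is done.

```bash
mkdir -p pics; ls
python3 - <<'E'
from cell import ctrl
import cv2
for n in("scene","top"):
    cv2.imwrite(f"pics/{n}0.png",ctrl.read_camera(n)); print(ctrl.get_calibration(n))
s=ctrl.read_state();print({k:s[k] for k in("time_s","eef_pos","orientation","contact_force","gripper_width")})
E
```

```text
pics
{'fx': 519.8534728993991, 'fy': 519.8534728993991, 'cx': 277.06738852014774, 'cy': 216.36742496897162, 'position': array([1.14611849, 0.23074522, 0.94526606]), 'attitude': array([ 0.55783511,  0.76509982, -0.26476623, -0.18259544])}
{'fx': 540.1057064849709, 'fy': 540.1057064849709, 'cx': 274.68279221324104, 'cy': 214.98570530901873, 'position': array([ 0.31424395, -0.01278752,  1.15313736]), 'attitude': array([-0.70158954,  0.70696389, -0.04936643,  0.0744119 ])}
{'time_s': 0.1, 'eef_pos': array([0.24739315, 0.49097828, 0.24772076]), 'orientation': array([ 2.31282823e-01,  9.72886374e-01, -5.53809761e-04, -2.29770632e-04]), 'contact_force': array([-0.69101022, -0.71243291,  0.90675569]), 'gripper_width': 0.9940160261707404}
```

View pics/scene0.png

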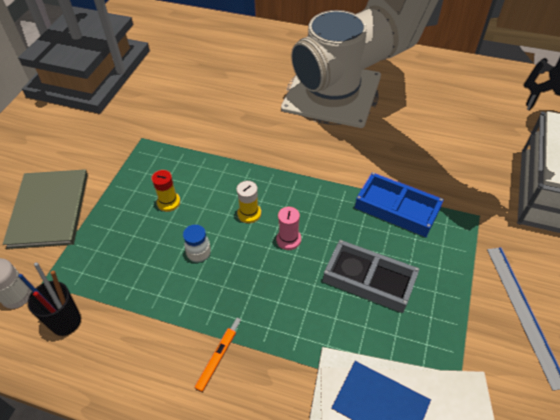

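View pics/top0.png

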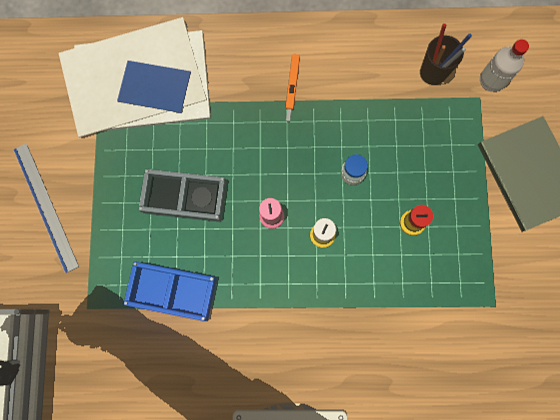

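The scene shows the grey dock at scene (370,273) / top (183,195), with the blue look-alike at top (171,290). The white-capped yellow canister is at top (324,230) / scene (248,200). The red-capped one is at top (420,216), the pink look-alike at (271,211) and the glue jar at (355,168). Next I measure these and enlarge the candidates.

```bash
cat > h.py <<'E'
import numpy as np, cv2
from scipy.spatial.transform import Rotation as R
from cell import ctrl
def plane(n,px,z):
    c=ctrl.get_calibration(n); p=np.atleast_2d(px).astype(float)
    d=np.c_[(p[:,0]-c["cx"])/c["fx"],(p[:,1]-c["cy"])/c["fy"],np.ones(len(p))]
    d=R.from_quat(c["attitude"]).apply(d); o=np.array(c["position"])
    return o+d*((z-o[2])/d[:,2])[:,None]
def blob(m,box):
    x0,y0,x1,y1=box; k=np.zeros(m.shape,np.uint8); k[y0:y1,x0:x1]=m[y0:y1,x0:x1]
    c=max(cv2.findContours(k,cv2.RETR_EXTERNAL,cv2.CHAIN_APPROX_NONE)[0],key=cv2.contourArea); return c
E
python3 - <<'E'
from h import *
T=cv2.imread("pics/top0.png");S=cv2.imread("pics/scene0.png")
def cap(n,I,box):
    h=cv2.cvtColor(I,cv2.COLOR_BGR2HSV); 
    m=((h[...,1]<70)&(h[...,2]>140)).astype(np.uint8)*255
    c=blob(m,box); (e,ax,a)=cv2.fitEllipse(c); return e,ax
e,ax=cap("top",T,(305,212,345,250)); print("white top",e,ax,plane("top",e,.09))
def yel(I,box):
    h=cv2.cvtColor(I,cv2.COLOR_BGR2HSV); m=((h[...,0]>18)&(h[...,0]<33)&(h[...,1]>150)).astype(np.uint8)*255
    return blob(m,box)
c=yel(S,(225,175,275,228)); print("scene yellow",cv2.boundingRect(c))
e2,ax2=cap("scene",S,(230,178,265,210)); print("scene white",e2,ax2,plane("scene",e2,.082))
for n,I,b in(("top",T,(130,160,235,228)),("scene",S,(315,235,425,312))):
    h=cv2.cvtColor(I,cv2.COLOR_BGR2HSV)
    m=((h[...,1]<60)&(h[...,2]>15)).astype(np.uint8)*255
    m=cv2.morphologyEx(m,cv2.MORPH_OPEN,np.ones((3,3)))
    r=cv2.minAreaRect(blob(m,b)); q=cv2.boxPoints(r); P=plane(n,q,.036)
    print(n,r,"\n",P.round(4),"ctr",P.mean(0).round(4),"sides",np.linalg.norm(P[1]-P[0]),np.linalg.norm(P[2]-P[1]))
    print(q.round(1).tolist())
a=cv2.resize(T[155:255,130:350],None,fx=3.6,fy=3.6,interpolation=cv2.INTER_CUBIC)[:, :800]
b=cv2.resize(S[170:310,220:420],None,fx=2,fy=2)
a=a[:320];o=np.zeros((600,800,3),np.uint8);o[:len(a),:a.shape[1]]=a;o[320:600,:400]=b
cv2.imwrite("pics/crop1.png",o)
E
```

```text
white top (324.44146728515625, 228.7346954345703) (21.370927810668945, 22.333101272583008) [[ 0.47396769 -0.0740836   0.09      ]]
scene yellow (237, 199, 24, 24)
scene white (246.3839569091797, 188.0851593017578) (15.697233200073242, 20.397035598754883) [[ 0.46643881 -0.0768218   0.082     ]]
top ((182.1634063720703, 194.57615661621094), (84.07122802734375, 44.625179290771484), 6.546291351318359) 
 [[0.522  0.3172 0.036 ]
 [0.619  0.31   0.036 ]
 [0.5954 0.1292 0.036 ]
 [0.4995 0.1388 0.036 ]] ctr [0.559  0.2238 0.036 ] sides 0.09729112550851114 0.1824362958604491
[[137.89999389648438, 212.0], [142.89999389648438, 167.60000610351562], [226.5, 177.1999969482422], [221.39999389648438, 221.5]]
scene ((369.96575927734375, 274.9246520996094), (88.834228515625, 47.86982727050781), 20.556045532226562) 
 [[0.6186 0.1335 0.036 ]
 [0.5015 0.1387 0.036 ]
 [0.5263 0.3191 0.036 ]
 [0.637  0.3038 0.036 ]] ctr [0.5709 0.2238 0.036 ] sides 0.1172063369363633 0.18209294839269247
[[320.0, 281.70001220703125], [336.79998779296875, 236.89999389648438], [420.0, 268.1000061035156], [403.20001220703125, 312.8999938964844]]
```

View pics/crop1.png

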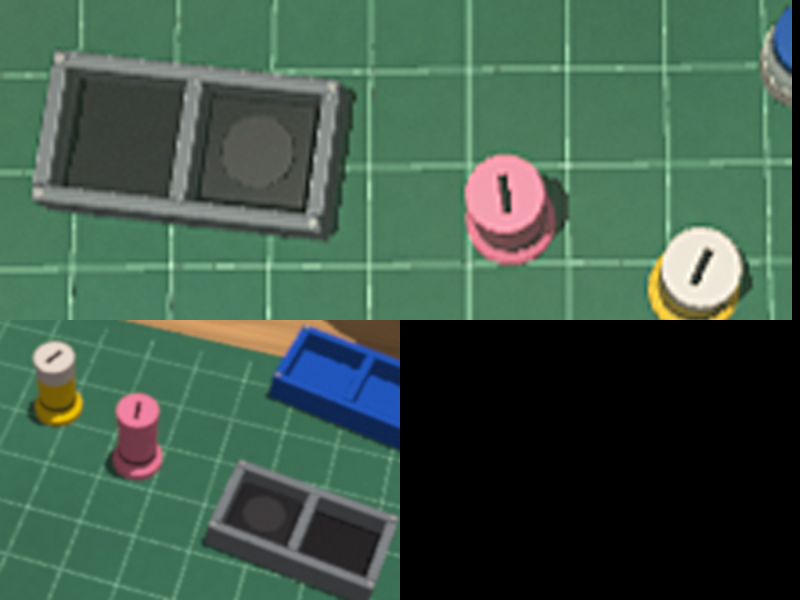

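The candidates for the fresh canister are white-capped at top (324,229), red-capped at (420,216) and pink at (271,211). In the crop, only (324,229) has a white cap with a yellow body and foot, so that one is fresh: (0.474, -0.074) with its top at 0.09 m. The dock is grey at (182,194), not the blue one: centre about (0.560, 0.224), axis turned about -7°. That puts the left well at about (0.565, 0.264) and the right at about (0.555, 0.183). The right well shows a grey disc and the left looks plain, so feeling will decide.

First move: shut the fingers and head halfway to the left well, turning the tool.

```bash
cat >> h.py <<'E'
def go(x,y,z,yaw=None):  # yaw: world angle (deg) wanted for tool y axis, tool pointing down
    s=ctrl.read_state(); r=R.from_quat(s["orientation"]); d=r.inv().apply(np.array([x,y,z])-s["eef_pos"])
    t=np.zeros(3)
    if yaw is not None:
        a=np.radians(yaw); ya=np.array([np.cos(a),np.sin(a),0]); za=np.array([0,0,-1.])
        t=(r.inv()*R.from_matrix(np.c_[np.cross(ya,za),ya,za])).as_rotvec()
    print("t",round(s["time_s"],2),"tcp",s["eef_pos"].round(4),"F",s["contact_force"].round(2),"shift",(d/.2).round(4),"turn",(t/np.pi).round(4),"q",np.round(s["q"],2))
E
python3 -m pendant '[[[-0.96,-0.15,0.25,0,0,0.35],[-0.96,-0.15,0.25,0,0,0.35],[-0.96,-0.15,0.25,0,0,0.35],[-0.96,-0.15,0.25,0,0,0.35],[-0.96,-0.15,0.25,0,0,0.35],[-0.96,-0.15,0.25,0,0,0.35],[-0.96,-0.15,0.25,0,0,0.35],[-0.96,-0.15,0.25,0,0,0.35],[-0.96,-0.15,0.25,0,0,0.35],[-0.96,-0.15,0.25,0,0,0.35]]]' 1 30
python3 - <<'E'
from h import *
q=[(145.8,170.3),(224.4,178.3),(218.9,218.8),(140,209.6)]
P=plane("top",q,.036);c=P.mean(0);d=(P[0]+P[3]-P[1]-P[2])[:2]/2;L=np.linalg.norm(d);u=d/L
print("dock",c,L,np.linalg.norm(P[0]-P[3]),u,"L",c[:2]+.041*u,"R",c[:2]-.041*u)
go(*(c[:2]+.041*u),.08,0)
E
```

```text
time_s: 0.93
eef_pos: [0.4055, 0.3777, 0.1979]
orientation: [0.707, 0.707, -0.0, -0.0]
contact_force: [-0.3, -0.6, 0.5]
gripper_width: 0.001
gripper_force: 0.0
dock [0.5596269  0.22354125 0.036     ] 0.1706338370073355 0.08644002622979556 [0.1218651  0.99254667] L [0.56462337 0.26423566] R [0.55463043 0.18284683]
t 0.93 tcp [0.4055 0.3777 0.1979] F [-0.29 -0.58  0.54] shift [-0.5668  0.7964  0.5892] turn [-0.0002  0.0001 -0.0001] q [ 0.6   0.29 -0.07  1.22  0.    2.17]
```

```bash
python3 -m pendant '[[[-0.567,0.796,0.45,0,0,0],[-0.567,0.796,0.45,0,0,0],[-0.567,0.796,0.45,0,0,0],[-0.567,0.796,0.45,0,0,0],[-0.567,0.796,0.45,0,0,0],[-0.567,0.796,0.59,0,0,0],[-0.567,0.796,0.7,0,0,0],[-0.567,0.796,0.74,0,0,0],[-0.567,0.796,0.74,0,0,0]]]'
python3 - <<'E'
from h import *
go(.5646,.2642,.027,0)
I=ctrl.read_camera("scene");J=ctrl.read_camera("top")
o=np.hstack([cv2.resize(I[190:330,290:430],(400,400)),cv2.resize(J[120:260,110:250],(400,400))]);cv2.imwrite("pics/f1.png",o)
E
```

```text
time_s: 1.68
eef_pos: [0.5638, 0.2648, 0.048]
orientation: [0.705, 0.709, -0.002, -0.001]
contact_force: [0.3, -0.1, 0.2]
gripper_width: -0.0
gripper_force: 0.0
t 1.68 tcp [0.5638 0.2648 0.048 ] F [ 0.35 -0.09  0.2 ] shift [-0.003   0.0042  0.105 ] turn [-0.0014  0.0004  0.0021] q [ 0.3   0.5  -0.13  0.94  0.    1.87]
```

View pics/f1.png

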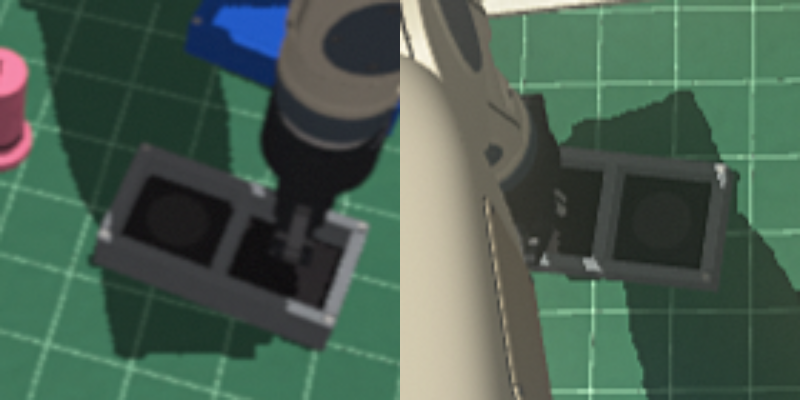

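The fingertips (crop pixel about (297,245)) are inside the left well, clear of the walls, at TCP z 0.048. I'll lower slowly. Expected contact is at TCP 0.039 for the plate and 0.025 for the bare bottom.

```bash
python3 -m pendant '[[[0,0,0.02,0,0,0],[0,0,0.035,0,0,0],[0,0,0.05,0,0,0],[0,0,0.05,0,0,0],[0,0,0.05,0,0,0]]]'; python3 -m pendant '[[[0,0,0.01,0,0,0],[0,0,0.02,0,0,0],[0,0,0.02,0,0,0]]]'
```

```text
time_s: 2.2
eef_pos: [0.5651, 0.2654, 0.0405]
orientation: [0.705, 0.709, 0.0, 0.0]
contact_force: [0.1, -0.7, 0.7]
gripper_width: 0.001
gripper_force: 0.0
time_s: 2.45
eef_pos: [0.565, 0.2652, 0.0359]
orientation: [0.706, 0.709, -0.0, -0.0]
contact_force: [0.1, 0.6, 0.1]
gripper_width: -0.0
gripper_force: 0.0
```

Already below plate height with no contact, so I continue.

```bash
python3 -m pendant '[[[0,0,0.01,0,0,0],[0,0,0.02,0,0,0],[0,0,0.03,0,0,0],[0,0,0.03,0,0,0]]]'; python3 -m pendant '[[[0,0,0.01,0,0,0],[0,0,0.02,0,0,0],[0,0,0.02,0,0,0]]]';python3 -m pendant '[[[0,0,0.01,0,0,0],[0,0,0.01,0,0,0],[0,0,0.01,0,0,0]]]'
```

```text
time_s: 2.78
eef_pos: [0.5649, 0.2652, 0.0297]
orientation: [0.706, 0.709, -0.0, -0.0]
contact_force: [-0.6, 0.8, -0.2]
gripper_width: 0.002
gripper_force: 0.0
time_s: 3.03
eef_pos: [0.565, 0.2652, 0.0258]
orientation: [0.706, 0.709, -0.0, -0.0]
contact_force: [0.7, -0.7, -0.1]
gripper_width: -0.002
gripper_force: 0.0
time_s: 3.28
eef_pos: [0.5653, 0.2653, 0.0251]
orientation: [0.706, 0.709, 0.0, 0.0]
contact_force: [-2.0, -0.9, 7.1]
gripper_width: 0.0
gripper_force: 3.8
```

Contact of 7 N at TCP 0.0251 matches the bare bottom (0.025), so the left well is empty. Up and over to the fresh canister next.

```bash
python3 -m pendant '[[[0,0,-0.2,0,0,0],[0,0,-0.4,0,0,0],[0,0,-0.6,0,0,0],[0,0,-0.8,0,0,0],[-0.2,-0.1,-0.85,0,0,0],[-0.4,-0.2,-0.85,0,0,0],[-0.6,-0.3,-0.85,0,0,0],[-0.8,-0.4,-0.85,0,0,0],[-0.95,-0.455,-0.85,0,0,0]]]' -1
python3 -m pendant '[[[-0.2,0,0,0,0,0],[-0.4,0,0,0,0,0],[-0.6,0,0,0,0,0],[-0.745,0,0,0,0,0],[-0.745,0,0,0,0,0],[-0.745,0,0,0,0,0]]]'
python3 - <<'E'
from h import *
go(.474,-.074,.067,0)
I=ctrl.read_camera("scene");J=ctrl.read_camera("top")
o=np.hstack([cv2.resize(I[100:260,170:330],(400,400)),cv2.resize(J[150:310,240:400],(400,400))]);cv2.imwrite("pics/f2.png",o)
E
```

```text
time_s: 4.03
eef_pos: [0.4747, 0.077, 0.1944]
orientation: [0.705, 0.709, 0.0, 0.0]
contact_force: [1.2, -0.2, 0.5]
gripper_width: 1.002
gripper_force: 0.0
time_s: 4.53
eef_pos: [0.4769, -0.0724, 0.1942]
orientation: [0.707, 0.707, 0.0, -0.0]
contact_force: [-0.3, 0.5, -0.2]
gripper_width: 1.0
gripper_force: 0.0
t 4.53 tcp [ 0.4769 -0.0724  0.1942] F [-0.25  0.53 -0.19] shift [-0.0082 -0.0143  0.6361] turn [ 0.     -0.      0.0004] q [-0.32  0.17 -0.24  1.16  0.    1.24]
```

View pics/f2.png

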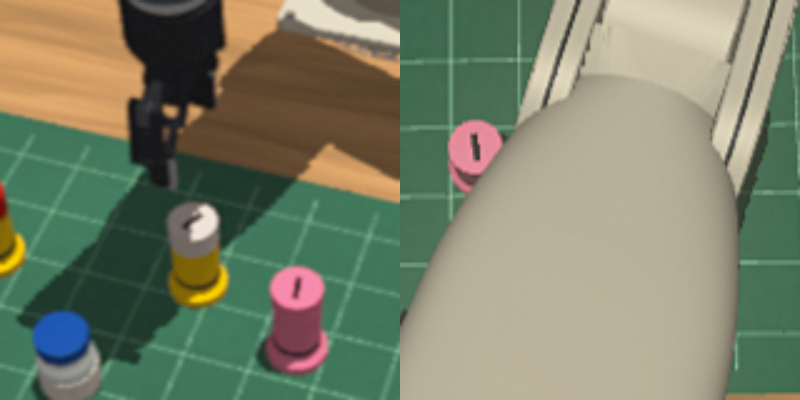

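The gripper is above the white-capped canister (crop (195,230)), open along x and clear of the pink one. Descend and grip.

```bash
python3 -m pendant '[[[-0.008,-0.014,0.15,0,0,0],[-0.008,-0.014,0.3,0,0,0],[-0.008,-0.014,0.42,0,0,0],[-0.008,-0.014,0.52,0,0,0],[-0.008,-0.014,0.6,0,0,0],[-0.008,-0.014,0.66,0,0,0],[-0.008,-0.014,0.66,0,0,0],[-0.008,-0.014,0.66,0,0,0]]]'
python3 -m pendant '[[[0,0,0,0,0,0],[0,0,0,0,0,0],[0,0,0,0,0,0],[0,0,0,0,0,0],[0,0,0,0,0,0],[0,0,0,0,0,0],[0,0,0,0,0,0],[0,0,0,0,0,0]]]' 1 40
```

```text
time_s: 5.3
eef_pos: [0.474, -0.0713, 0.0622]
orientation: [0.705, 0.709, -0.0, -0.001]
contact_force: [0.1, 0.5, 0.3]
gripper_width: 0.999
gripper_force: 0.0
time_s: 5.97
eef_pos: [0.4745, -0.0726, 0.063]
orientation: [0.706, 0.709, 0.0, 0.0]
contact_force: [-1.1, 1.0, 5.8]
gripper_width: 0.482
gripper_force: 39.6
```

Gripped at 41 mm, which matches the canister. Lift and carry towards the left well, then check.

```bash
python3 -m pendant '[[[0,0,-0.1,0,0,0],[0,0,-0.25,0,0,0],[0,0,-0.4,0,0,0],[0,0,-0.55,0,0,0],[0,0,-0.7,0,0,0],[0.1,0.05,-0.7,0,0,0],[0.25,0.1,-0.7,0,0,0],[0.4,0.2,-0.7,0,0,0],[0.55,0.3,-0.7,0,0,0],[0.7,0.4,-0.7,0,0,0]]]'
python3 -m pendant '[[[0.15,0.05,0,0,0,0],[0.3,0.05,0,0,0,0],[0.45,0.05,0,0,0,0],[0.6,0.05,0,0,0,0],[0.75,0.05,0,0,0,0],[0.88,0.05,0,0,0,0],[0.96,0.05,0,0,0,0],[0.98,0.05,0,0,0,0],[0.98,0.05,0,0,0,0],[0.98,0.05,0,0,0,0]]]'
python3 - <<'E'
from h import *
go(.5646,.2642,.13,0)
I=ctrl.read_camera("scene");J=ctrl.read_camera("top")
o=np.hstack([cv2.resize(I[150:330,280:460],(400,400),interpolation=cv2.INTER_CUBIC),cv2.resize(J[120:280,80:240],(400,400))]);cv2.imwrite("pics/f3.png",o);cv2.imwrite("pics/s3.png",I)
E
```

```text
time_s: 6.8
eef_pos: [0.554, 0.0692, 0.2026]
orientation: [0.706, 0.708, 0.0, 0.0]
contact_force: [1.2, -0.8, -1.4]
gripper_width: 0.483
gripper_force: 41.0
time_s: 7.63
eef_pos: [0.5626, 0.2633, 0.2021]
orientation: [0.706, 0.709, -0.0, 0.0]
contact_force: [-0.0, -0.1, -1.6]
gripper_width: 0.486
gripper_force: 41.0
t 7.63 tcp [0.5626 0.2633 0.2021] F [-0.   -0.12 -1.64] shift [0.0045 0.0102 0.3603] turn [-0.0001  0.0002  0.0014] q [ 0.3   0.4   0.11  1.28 -0.    1.87]
```

View pics/f3.png

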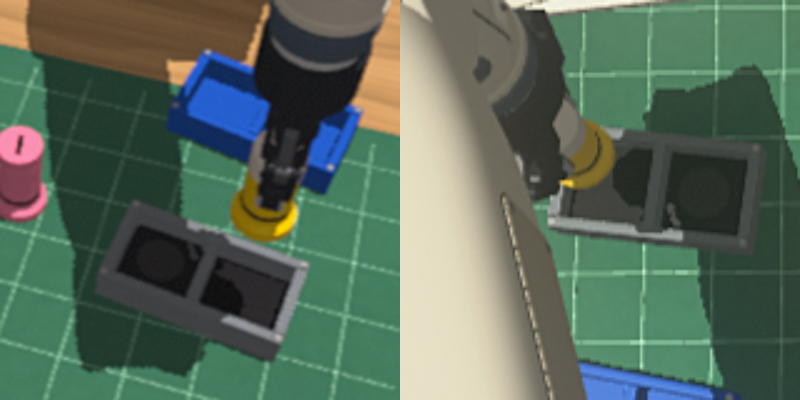

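The canister hangs upright; its foot is at scene crop (265,213), i.e. full pixel (399,246). I check its offset in the fingers against TCP (0.5626, 0.2633).

Run:
```python
from h import *
S=cv2.imread("pics/s3.png");h=cv2.cvtColor(S,cv2.COLOR_BGR2HSV); m=((h[...,0]>15)&(h[...,0]<35)&(h[...,1]>140)&(h[...,2]>60)).astype(np.uint8)*255
c=blob(m,(375,200,425,265));x,y,w,H=cv2.boundingRect(c);print(x,y,w,H)
p=c[:,0,:];r=[(k,p[p[:,1]==k,0].min(),p[p[:,1]==k,0].max()) for k in range(y,y+H)];print(r)
row=max(r,key=lambda a:a[2]-a[1]);
for z in(.139,.146,.153):print(z,plane("scene",(x+(w-1)/2,row[0]),z).round(4))
print("near edge",plane("scene",(x+(w-1)/2,y+H-.5),.139))
```

```text
384 228 29 31
[(228, np.int32(391), np.int32(392)), (229, np.int32(391), np.int32(392)), (230, np.int32(391), np.int32(393)), (231, np.int32(391), np.int32(394)), (232, np.int32(391), np.int32(395)), (233, np.int32(390), np.int32(396)), (234, np.int32(390), np.int32(395)), (235, np.int32(389), np.int32(395)), (236, np.int32(387), np.int32(395)), (237, np.int32(386), np.int32(395)), (238, np.int32(386), np.int32(411)), (239, np.int32(385), np.int32(411)), (240, np.int32(385), np.int32(411)), (241, np.int32(385), np.int32(412)), (242, np.int32(384), np.int32(412)), (243, np.int32(384), np.int32(412)), (244, np.int32(384), np.int32(412)), (245, np.int32(384), np.int32(412)), (246, np.int32(384), np.int32(412)), (247, np.int32(384), np.int32(412)), (248, np.int32(384), np.int32(412)), (249, np.int32(385), np.int32(412)), (250, np.int32(385), np.int32(411)), (251, np.int32(386), np.int32(411)), (252, np.int32(387), np.int32(410)), (253, np.int32(388), np.int32(410)), (254, np.int32(389), np.int32(409)), (255, np.int32(390), np.int32(408)), (256, np.int32(392), np.int32(407)), (257, np.int32(394), np.int32(405)), (258, np.int32(397), np.int32(400))]
0.139 [[0.5515 0.2613 0.139 ]]
0.146 [[0.5567 0.261  0.146 ]]
0.153 [[0.5618 0.2608 0.153 ]]
near edge [[0.58795859 0.26779018 0.139     ]]
```

```bash
python3 -m pendant '[[[0.005,0.01,0.1,0,0,0],[0.005,0.01,0.2,0,0,0],[0.005,0.01,0.3,0,0,0],[0.005,0.01,0.4,0,0,0],[0.005,0.01,0.44,0,0,0],[0.005,0.01,0.44,0,0,0],[0.005,0.01,0.44,0,0,0]]]'
python3 - <<'E'
from h import *
go(.5646,.2642,.071,0)
I=ctrl.read_camera("scene");J=ctrl.read_camera("top")
o=np.hstack([cv2.resize(I[210:330,310:430],(400,400),interpolation=cv2.INTER_CUBIC),cv2.resize(J[130:250,110:230],(400,400))]);cv2.imwrite("pics/f4.png",o)
E
```

```text
time_s: 8.32
eef_pos: [0.565, 0.2643, 0.1148]
orientation: [0.706, 0.708, 0.0, 0.0]
contact_force: [0.8, -0.0, -1.4]
gripper_width: 0.484
gripper_force: 41.0
t 8.32 tcp [0.565  0.2643 0.1148] F [ 0.82 -0.03 -1.36] shift [-0.0003 -0.0019  0.2191] turn [0.     0.     0.0011] q [ 0.3   0.45 -0.04  1.08 -0.    1.87]
```

View pics/f4.png

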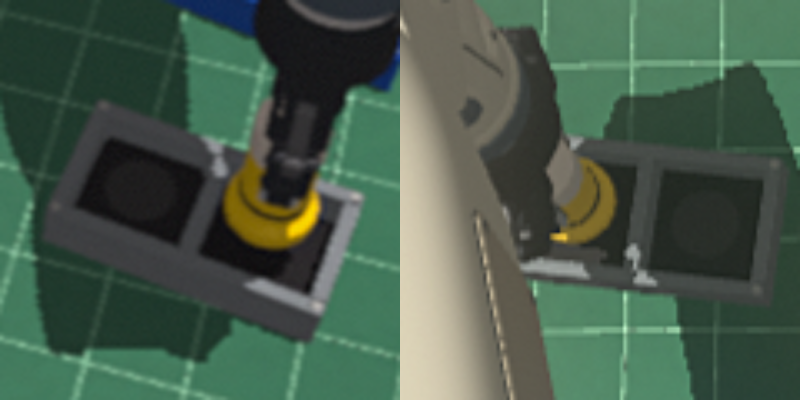

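The foot is about 2 mm towards -y of the TCP, which agrees with the grasp. The picture shows it centred over the left well, just above the rim. Lower with a +1.5 mm y correction.

```bash
python3 -m pendant '[[[0.007,0,0.02,0,0,0],[0.007,0,0.05,0,0,0],[0.007,0,0.08,0,0,0],[0.007,0,0.11,0,0,0],[0.007,0,0.14,0,0,0],[0.007,0,0.17,0,0,0],[0.007,0,0.19,0,0,0],[0.007,0,0.19,0,0,0]]]'; python3 -m pendant '[[[0,0,0.007,0,0,0],[0,0,0.015,0,0,0],[0,0,0.015,0,0,0]]]'; python3 -m pendant '[[[0,0,0.005,0,0,0],[0,0,0.01,0,0,0],[0,0,0.01,0,0,0]]]'
```

```text
time_s: 9.08
eef_pos: [0.5642, 0.2661, 0.075]
orientation: [0.706, 0.709, -0.001, -0.0]
contact_force: [0.8, -0.3, -1.7]
gripper_width: 0.483
gripper_force: 41.0
time_s: 9.33
eef_pos: [0.5647, 0.2663, 0.0732]
orientation: [0.706, 0.709, 0.0, -0.0]
contact_force: [0.1, -0.2, -1.3]
gripper_width: 0.483
gripper_force: 41.0
time_s: 9.58
eef_pos: [0.5646, 0.2662, 0.0712]
orientation: [0.706, 0.709, 0.0, -0.0]
contact_force: [-0.0, -0.4, -2.1]
gripper_width: 0.483
gripper_force: 41.0
```

```bash
python3 -m pendant '[[[0,0,0.005,0,0,0],[0,0,0.005,0,0,0],[0,0,0.005,0,0,0]]]';python3 -m pendant '[[[0,0,0.005,0,0,0],[0,0,0.005,0,0,0],[0,0,0.005,0,0,0]]]'
```

```text
time_s: 9.83
eef_pos: [0.5646, 0.2663, 0.0711]
orientation: [0.706, 0.709, 0.0, 0.0]
contact_force: [-2.9, -1.1, 5.5]
gripper_width: 0.479
gripper_force: 41.6
time_s: 10.08
eef_pos: [0.5647, 0.2664, 0.0711]
orientation: [0.705, 0.709, 0.001, 0.0]
contact_force: [-5.5, -1.9, 13.3]
gripper_width: 0.48
gripper_force: 42.3
```

It is seated at TCP 0.071, as predicted for the bare bottom. Ease off, release and lift.

```bash
python3 -m pendant '[[[0,0,-0.008,0,0,0],[0,0,-0.008,0,0,0]]]'; python3 -m pendant '[[[0,0,0,0,0,0],[0,0,0,0,0,0],[0,0,0,0,0,0],[0,0,0,0,0,0],[0,0,0,0,0,0],[0,0,0,0,0,0]]]' -1; python3 -m pendant '[[[0,0,-0.05,0,0,0],[0,0,-0.15,0,0,0],[0,0,-0.3,0,0,0],[0,0,-0.5,0,0,0],[0,0,-0.7,0,0,0],[-0.2,-0.2,-0.7,0,0,0],[-0.4,-0.4,-0.7,0,0,0],[-0.6,-0.6,-0.7,0,0,0],[-0.7,-0.7,-0.7,0,0,0],[-0.7,-0.7,-0.7,0,0,0]]]'
python3 - <<'E'
from h import *
I=ctrl.read_camera("scene");J=ctrl.read_camera("top")
h=cv2.cvtColor(J,cv2.COLOR_BGR2HSV);m=((h[...,1]<70)&(h[...,2]>140)).astype(np.uint8)*255
e=cv2.fitEllipse(blob(m,(140,165,180,212)));print(e,plane("top",e[0],.098))
o=np.hstack([cv2.resize(I[180:320,300:440],(400,400),interpolation=cv2.INTER_CUBIC),cv2.resize(J[130:250,110:230],(400,400))]);cv2.imwrite("pics/f5.png",o)
E
```

```text
time_s: 10.25
eef_pos: [0.5649, 0.2664, 0.0714]
orientation: [0.706, 0.709, 0.0, 0.0]
contact_force: [0.6, -0.0, -1.0]
gripper_width: 0.48
gripper_force: 41.3
time_s: 10.75
eef_pos: [0.5647, 0.2663, 0.0708]
orientation: [0.706, 0.709, -0.0, -0.0]
contact_force: [0.3, 0.3, 0.3]
gripper_width: 1.003
gripper_force: 0.0
time_s: 11.58
eef_pos: [0.4228, 0.1243, 0.2116]
orientation: [0.705, 0.709, 0.0, 0.0]
contact_force: [0.8, 0.5, 0.4]
gripper_width: 0.997
gripper_force: 0.0
((159.93377685546875, 190.30490112304688), (45.54262924194336, 49.63851547241211), 15.79436206817627) [[0.55440112 0.25571292 0.098     ]]
```

View pics/f5.png

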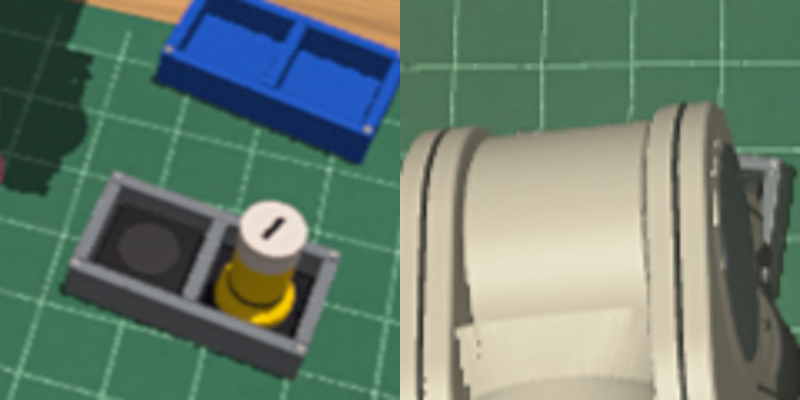

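The scene view shows the white-capped canister standing upright in the left well (cap at crop (273,230)), released and clear of the walls. The arm hides the top view, so its ellipse fit is void. Seating height agreed with the touch, so I hand in.

Run:
```python
from h import *
print(plane("scene",(395.5,260.5),.098))
print(ctrl.sign_off())
```

```text
[[0.56554272 0.26591861 0.098     ]]
the job is handed in; nothing more can be done
None
```

The job is handed in: by touch the left well was the empty one, and the fresh canister now stands upright on its bottom, within about 2 mm of the measured well centre and released; no verdict was shown at hand-in.

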